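# Seat the fired test disc in the gauge board's corner pocket

### The job

Nothing is to be picked up: with the fingertips, push the blue-glazed test disc across the gauge board until it lies against the long dark fence, well short of the pocket, then keep it against the fence and slide it along into the aluminium corner pocket until it is fully home, touching both the fence and the end stop. Leave the cream disc, the mug, the tile stack and the eraser where they are, and take the hand away at the end.

Things in the scene. Friction and masses are not known exactly. Their poses are not given: they have to be found in the camera images.
- gauge_board: Fixed wooden gauge board, 190 (its x) by 320 (its y) by 12 mm thick, flat on the bench; origin at the centre of its underside, z up, so its top is at z = 12 mm. In its own frame a dark wooden fence runs the whole length of the +x edge, inner face at x = +81 mm, 18 mm high above the board top. The aluminium corner pocket is at the fence's +y end. The scale lines are flat.
- lip_tip (a point): Free end of the pocket's aluminium lip, at mid-width on its top edge: board x = +23, y = +115, z = 26 mm; axes as the board's. The lip runs from here 30 mm in +y to the end stop, parallel to the fence; inner face x = +31 (channel 50 mm wide), outer face x = +15.5 mm. The end stop's face is at y = +145 mm. Both stand 14 mm above the board top; the pocket is open towards -y and above.
- blue_disc: The loose blue-glazed fired clay disc, 46 mm in diameter, 16 mm thick, about 60 g, lying flat on the board; origin at the centre of its underside. It starts 55 to 90 mm clear of the fence and at board y below +20 mm. It slides at a light push (under 1 N), but pressed hard or steeply against the fence it jams there and may tip up.
- cream_disc: The loose cream-glazed disc of the same size (46 mm in diameter, 16 mm thick) lying on the board too, its centre 80 mm or more from the blue one, on either side of it along the board; origin at the centre of its underside. To be left alone.
- pocket_home (a point): The point on the board's top surface where the underside centre of the disc lies when it is fully home: board x = +58 mm, y = +122 mm, z = 12 mm. Axes as the board's: x towards the fence, y towards the end stop.
- mug: A loose spotted mug, 82 x 114 x 91 mm high, to the right of the board; origin at the centre of its underside. Bystander.
- tile_stack: A loose stack of glaze test tiles, 47 x 65 x 28 mm high, to the right of the board; origin at the centre of its underside. Bystander.
- white_eraser: A loose white eraser, 22 x 44 x 12 mm high, to the left of the board; origin at the centre of its underside. Bystander.
Mind the look-alikes: they are no part of the job. There is more than one size of the blue_disc; the one meant has the size given above.

How it is judged:
By the outcome, as a careful person would: the job done as asked, in the order asked, and still so for the second after the job is handed in, with the robot touching nothing.
It also fails if it takes over 40 s, if anything falls off the work surface, if the arm or the gripper's body presses on something with over 40 N, if the wrist force passes 120 N, or if a joint passes its speed limit or range.

### The arm

A 6-joint arm with a two-finger parallel gripper is mounted at the origin on the work surface; the furniture and walls round the work are solid. World frame = base frame: x ahead of the robot, y to its left, z up, the work surface at z = 0. Lengths are in m, angles in rad, forces in N, time in s.
With the tool pointing down it reaches from about 0.35 to 0.925 m from the base axis. Payload 6.4 kg.
Tool frame: the origin (TCP) lies at the very end of the fingers, on their centre line; the grasp point (between the pads) lies 19 mm behind it; z points along the fingers, y is the direction in which the jaws open and shut (so a half turn about z gives the same grasp; the last joint's range is limited). The gripper opens to 94 mm and grips with 3 to 60 N. Pads are 16 mm wide; open, the fingers measure 119 mm over their backs; the gripper's body (75 mm by 177 mm) begins 78 mm behind the grasp point.
Start: joints at [-1.366, 0.245, 1.558, -0, 1.339, -0.174], TCP at [0.24, -0.604, 0.205] pointing down, gripper open.
Joint ranges: [-3.13, 3.13], [-1.02, 2.26], [0.13, 2.54], [-0.95, 4.09], [0.21, 2.88], [-2.74, 2.74]. Speed limits (rad/s): [2.57, 2.57, 3.14, 3.14, 3.14, 3.14].

### API

Orientations are given as [roll, pitch, yaw] about the fixed x, y, z axes, in that order (R = Rz(yaw) Ry(pitch) Rx(roll)).
In Python, from rig import status, vision, env gives the robot as it stands. The module is installed in compiled form; this text tells all that it offers.
- The arm moves only by the shell command python3 -m handwheel 'ROWS' [FORCE]. ROWS is JSON, a list of rows, each a list of 7 numbers: the shift along the tool's x, y, z in units of 25 mm (1.0 is 25 mm), then the turn, a rotation vector about the tool's x, y, z in units of 6 degrees (1.0 is 6 degrees), then the closure, from 0 (fully open) to 1 (shut). A call has 1 to 5 rows; each row shifts and turns the pose as measured when the row begins, along the tool's axes as they then stand; what a row does not reach is not made up. A row lasts 1/10 s, in which the tool goes at most 50 mm and 8.59 degrees, less where a joint would pass 70% of its speed; a pose out of reach is approached as far as the arm can. A call is refused whole if a number of a shift passes 1 or a number of a turn 1, either way. A call with a gripper value outside its range is refused whole. The fingers move at their own pace and stop on an object; FORCE is the grip in N (left out, the last holds). Time passes only in rows, so rows that do not move let the fingers close. It gives the time, the measured TCP pose, the force and the opening at its end, in the units of the state.
- status.read_state(): the state, without advancing time (a new reading comes with each control period).
- vision.capture(name): name is "scene" or "side" or "wrist"; returns a dict with "image" (384x512x3 uint8, blue, green, red), "z_map" (384x512 float32, m along the optical axis (not along the pixel's ray), 0 where there is no reading), "fov_y" (degrees; the focal length in pixels is half the picture's height over the tangent of half this angle, whatever the lens; pixels are square), "cx", "cy" (the principal point, pixels), "D" ([k1, k2, p1, p2, k3] as OpenCV has them; the pictures are not rectified), "pose" (4x4, takes a point from camera to world coordinates); the wrist camera has in their place "tool_from_camera" (4x4, takes a point from camera to tool coordinates, whose origin is the TCP and whose axes are the flange's). Camera axes: x right, y down, z forward; pixel columns grow to the right and rows downward; lengths in m; the calibration is good to about 2 mm. A picture is of the moment at which its call begins: read the wrist's pose just before it.
- env.hand_in(): hands the job in, once; it reports no verdict.
Trained networks look in the newest picture that a camera, given by its name, has taken for a name from the list of things; names that differ only in an ending like _2 or _b are one class to them, and where a whole thing is asked for, a point or a joint stands for the part that bears it (a point fixed in the world has none). Each returns a list of dicts, best first, with "score" (0 to 1); they miss things now and then, are a little off and sometimes report something else, mostly with a low value. They report only what shows in the picture. A call takes as long as a camera call. They do not tell look-alikes from the thing itself.
- vision.regions_of(label, camera): "pixels" (384x512 bool, what is visible of it) and "point" ([row, column] in pixels, amid what is visible of it).
The state is a dict: "time_s": time; "qpos": joint angles; "qd": joint speeds; "joint_efforts": joint torques, N m; "position": TCP position; "tool_rot": TCP orientation; "ft_force": force on the tool from outside, world axes, zero at the start; "ft_torque": the same for the moment, N m; "gripper_width": finger opening in m.
Only numpy, scipy, OpenCV 4.12 (cv2) and the standard library are available. Lean on these libraries where they do the work, as an engineer would, in place of code of your own. Each camera call takes 0.05 s, during which the arm holds its last target.

## Working session

There is one attempt and no reset: what is moved stays moved. The work goes in short steps, Python scripts to look and compute and a shell command to move; the robot and the scene stay as the last step left them, time stands still between calls to the robot, and variables do not carry over. Pictures are saved under pics/ and viewed, and the job is handed in when it is done.

```bash
mkdir -p pics; cat > h.py <<'E'
import numpy as np, cv2, pickle
from rig import status, vision, env
from scipy.spatial.transform import Rotation as R
def cap(n,tag):
    s=status.read_state(); c=vision.capture(n)
    cv2.imwrite(f'pics/{tag}.png',c['image'])
    c['state']=s
    if 'pose' not in c:
        T=np.eye(4);T[:3,:3]=R.from_euler('xyz',s['tool_rot']).as_matrix() if len(s['tool_rot'])==3 else None
        T[:3,3]=s['position'];c['pose']=T@np.array(c['tool_from_camera'])
    pickle.dump(c,open(f'pics/{tag}.pkl','wb'));return c
def K(c):
    f=192/np.tan(np.radians(c['fov_y'])/2);return np.array([[f,0,c['cx']],[0,f,c['cy']],[0,0,1.]])
def ray(c,uv):
    p=cv2.undistortPoints(np.array(uv,float).reshape(-1,1,2),K(c),np.array(c['D'],float)).reshape(-1,2)
    d=np.c_[p,np.ones(len(p))];return d
def onplane(c,uv,z):
    d=ray(c,uv)@np.array(c['pose'])[:3,:3].T;o=np.array(c['pose'])[:3,3]
    return o+d*((z-o[2])/d[:,2])[:,None]
def bydepth(c,uv):
    d=ray(c,uv);uv=np.array(uv).astype(int).reshape(-1,2)
    z=c['z_map'][uv[:,1],uv[:,0]];P=np.array(c['pose'])
    return (d*z[:,None])@P[:3,:3].T+P[:3,3]
def proj(c,X):
    P=np.linalg.inv(np.array(c['pose']));r,_=cv2.Rodrigues(P[:3,:3])
    return cv2.projectPoints(np.array(X,float).reshape(-1,3),r,P[:3,3],K(c),np.array(c['D'],float))[0].reshape(-1,2)
E
python3 - <<'E'
from h import *
print(status.read_state())
for n in ['scene','side']:
    c=cap(n,n+'0');print(n,np.round(c['pose'],3).tolist(),c['fov_y'],c['D'])
    for l in ['gauge_board','blue_disc','cream_disc','mug','tile_stack','white_eraser','lip_tip']:
        for r in vision.regions_of(l,n): print(l,round(r['score'],2),r['point'],r['pixels'].sum())
E
```

```text
{'time_s': 0.0, 'qpos': array([-1.36611388e+00,  2.45777464e-01,  1.55896312e+00, -1.53593005e-05,
        1.33869498e+00, -1.74077065e-01]), 'qd': array([-0.00071207, -0.00055636,  0.00011924,  0.00091862,  0.00012352,
        0.00019089]), 'joint_efforts': array([-2.23715004e-03, -4.15831518e+01, -3.14602518e+01,  6.83221291e-02,
        3.32435605e-02, -1.52681332e-04]), 'position': array([ 0.24024511, -0.60334834,  0.20439613]), 'tool_rot': array([-3.13977500e+00, -3.04476274e-04,  3.78762784e-01]), 'ft_force': array([ 0.03983551,  1.18523706, -0.13926191]), 'ft_torque': array([-0.03072544,  0.04187088, -0.02566109]), 'gripper_width': 0.09403963236277471}
scene [[-0.71, -0.292, 0.641, -0.205], [-0.704, 0.321, -0.634, 0.727], [-0.02, -0.901, -0.433, 0.577], [0.0, 0.0, 0.0, 1.0]] 54.121907400442176 [-0.09532886  0.          0.          0.          0.        ]
gauge_board 0.88 [230.9, 231.4] 3694
blue_disc 0.91 [254.2, 166.5] 362
blue_disc 0.43 [224.1, 242.8] 142
cream_disc 0.64 [228.9, 235.2] 3927
mug 0.48 [162.4, 293.9] 214
white_eraser 0.61 [297.2, 158.2] 93
lip_tip 0.83 [232.1, 230.9] 3887
side [[0.894, -0.219, 0.391, -0.118], [-0.448, -0.442, 0.777, -1.331], [0.002, -0.87, -0.493, 0.9], [0.0, 0.0, 0.0, 1.0]] 44.750330757584365 [-0.06725006  0.          0.          0.          0.        ]
gauge_board 0.72 [192.3, 218.8] 688
mug 0.81 [238.6, 333.1] 1061
tile_stack 0.74 [259.2, 299.3] 331
white_eraser 0.5 [159.3, 183.2] 25
lip_tip 0.65 [191.3, 223.0] 720
```

View pics/scene0.png

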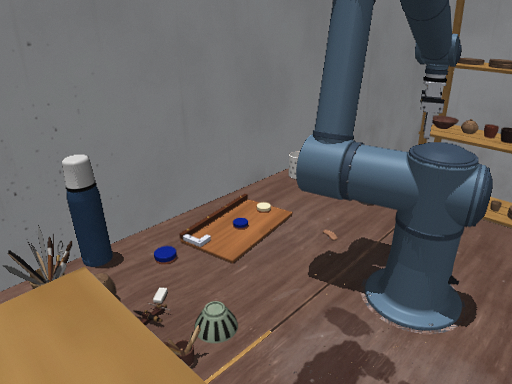

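View pics/side0.png

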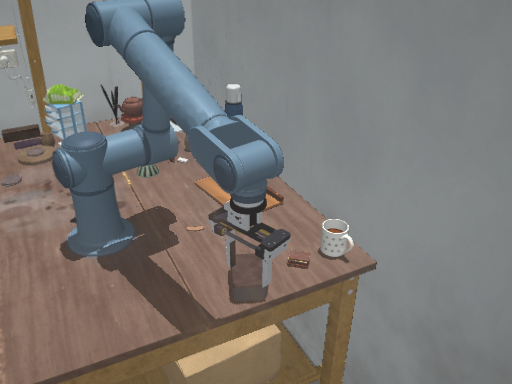

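```bash
python3 - <<'E'
import cv2
a=cv2.imread('pics/scene0.png')[170:330,120:340];cv2.imwrite('pics/s0c.png',cv2.resize(a,None,fx=3.6,fy=3.6,interpolation=2))
a=cv2.imread('pics/side0.png')[140:290,150:380];cv2.imwrite('pics/d0c.png',cv2.resize(a,None,fx=3.4,fy=3.4,interpolation=2))
E
```

```text
(no output)
```

View pics/s0c.png

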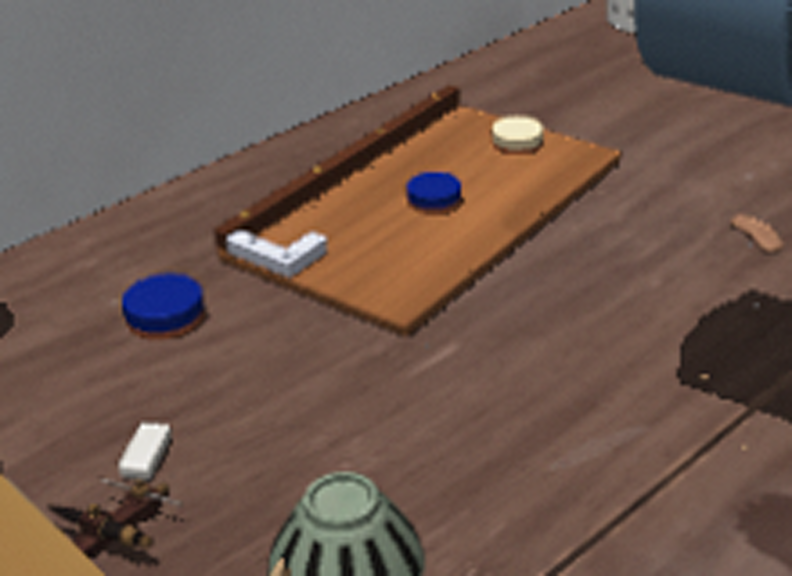

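View pics/d0c.png

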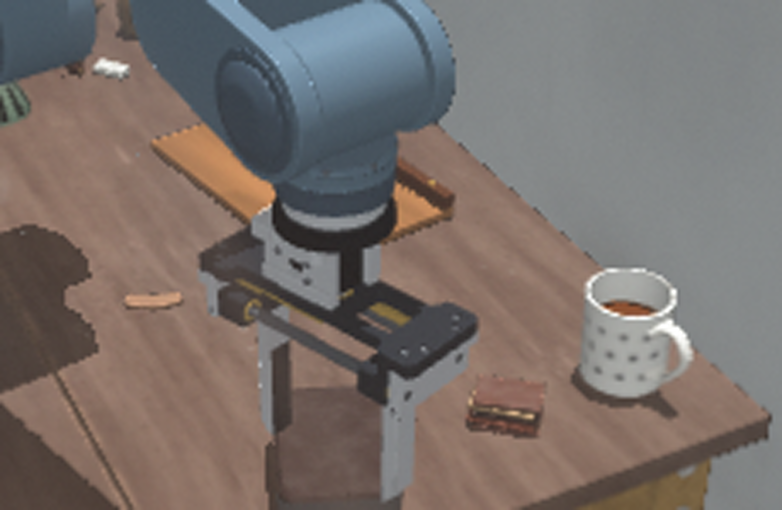

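```bash
cat >> h.py <<'E'
def T2(b):
    a=b[2];return np.array([[np.cos(a),-np.sin(a),0,b[0]],[np.sin(a),np.cos(a),0,b[1]],[0,0,1,0],[0,0,0,1.]])
def b2w(b,p): p=np.array(p,float).reshape(-1,3)/1000;return p@T2(b)[:3,:3].T+T2(b)[:3,3]
def w2b(b,p): return (np.array(p,float).reshape(-1,3)-T2(b)[:3,3])@T2(b)[:3,:3]*1000
E
python3 - <<'E'
from h import *
from scipy.optimize import least_squares
c=pickle.load(open('pics/scene0.pkl','rb'))
cr=lambda u,v:(u/3.6+120-.5+.14,v/3.6+170-.5+.14)
M=[(-95,160,12),(-95,-160,12),(95,160,30),(95,-160,30)]
U=np.array([cr(409,328),cr(621,151),cr(217,234),cr(449,87)])
W=onplane(c,U,0.012);print(W.round(3))
print('dep',bydepth(c,[(233,258),(289,212),(241,222),(166,252)]).round(3))
i=np.array([W[:2,0].mean()+.1,W[:2,1].mean(),0.0])
d=W[0]-W[1];i[2]=np.arctan2(-d[0],d[1])
f=lambda b:(proj(c,b2w(b,M))-U).ravel()
s=least_squares(f,i);print(s.x,s.fun.round(2));b=s.x
np.save('b0.npy',b)
hsv=cv2.cvtColor(c['image'],cv2.COLOR_BGR2HSV)
m=cv2.inRange(hsv,(105,150,40),(130,255,255))
n,l,st,ce=cv2.connectedComponentsWithStats(m)
for k in range(1,n):
    if 30<st[k,4]: 
        W=bydepth(c,[ce[k]])[0];ys,xs=np.where(l==k)
        print(st[k],ce[k].round(1),W.round(3),w2b(b,W).round(1), 'ellipse w', np.ptp(xs)*c['z_map'][int(ce[k][1]),int(ce[k][0])]/K(c)[0,0])
print('discs', w2b(b,onplane(c,[(240.3,222.3),cr(517,131)],0.028)).round(1), onplane(c,[(240.3,222.3),cr(517,131)],0.028))
im=c['image'].copy()
for p in [(23,115,26),(58,122,12),(81,-160,30),(81,145,12),(31,145,26),(-95,-160,12),(-95,160,12),(95,-160,30),(95,160,30)]:
    u=proj(c,b2w(b,[p]))[0];cv2.circle(im,(int(u[0]*1+.5),int(u[1]+.5)),1,(0,255,0),-1)
cv2.imwrite('pics/ov0.png',cv2.resize(im[170:330,120:340],None,fx=3.6,fy=3.6))
E
```

```text
[[ 0.388  0.193  0.012]
 [ 0.445 -0.119  0.012]
 [ 0.594  0.211  0.012]
 [ 0.652 -0.111  0.012]]
dep [[ 0.4    0.183  0.01 ]
 [ 0.452 -0.112  0.011]
 [ 0.499  0.056  0.026]
 [ 0.537  0.297  0.021]]
[0.50796629 0.05327446 0.17930287] [ 0.47  0.41  0.83  0.01 -0.94 -0.44 -0.39 -0.74]
[233 218  15  10 119] [240.2 222.4] [0.5   0.059 0.026] [[-7.   6.7 25.9]] ellipse w 0.041494517494879195
[154 246  22  16 279] [164.7 253.7] [0.538 0.301 0.017] [[ 73.7 238.8  17.1]] ellipse w 0.055211473337841765
discs [[  -9.3    9.1   28. ]
 [ -10.6 -116.1   28. ]] [[ 0.49717067  0.06055443  0.028     ]
 [ 0.51824453 -0.06286291  0.028     ]]
```

View pics/ov0.png

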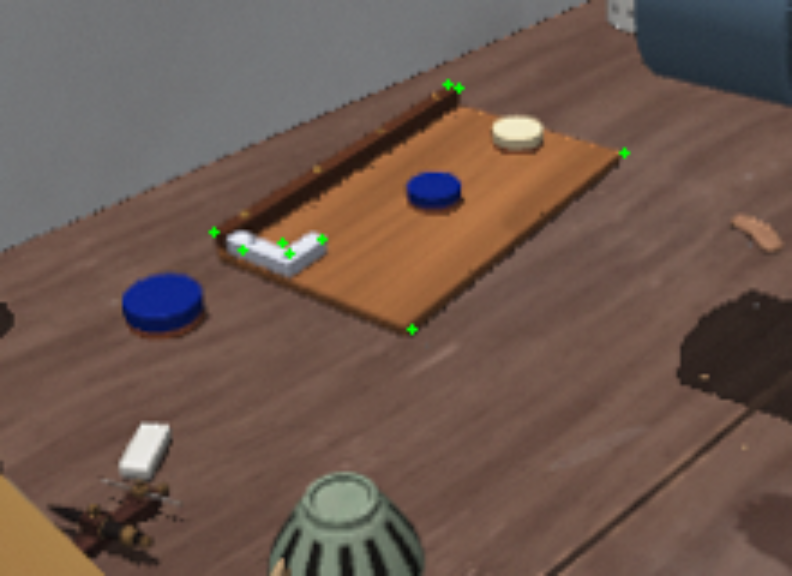

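Candidates in the scene picture are the on-board blue disc at (240,222), about 42–46 mm, and a larger blue disc lying off the board at (165,254), about 55 mm or more. The blue bottle is also there at (88,225). I choose the on-board disc: it sits at board (-8,8), about 66 mm clear of the fence, which fits the description. Next I'll bring the wrist camera over it for a close check.

```bash
python3 -m handwheel '[[1,-1,-0.3,0,0,0,1],[1,-1,-0.3,0,0,0,1],[1,-1,-0.3,0,0,0,1],[1,-1,-0.3,0,0,0,1],[1,-1,0,0,0,0,1]]' 20; python3 -m handwheel '[[1,-1,0,0,0,0,1],[1,-1,0,0,0,0,1],[1,-1,0,0,0,0,1],[1,-1,0,0,0,0,1],[1,-1,0,0,0,0,1]]'; python3 -m handwheel '[[1,-1,0,0,0,0,1],[1,-1,0,0,0,0,1],[1,-1,0,0,0,0,1],[1,-1,0,0,0,0,1],[1,-1,0,0,0,0,1]]'
```

```text
time_s: 1.3
position: [0.3104, -0.4396, 0.2357]
tool_rot: [-3.142, -0.0, 0.372]
ft_force: [0.8, -0.7, 0.7]
gripper_width: 0.0575
time_s: 1.8
position: [0.3836, -0.2712, 0.237]
tool_rot: [3.138, -0.001, 0.371]
ft_force: [-0.3, -0.6, -0.6]
gripper_width: 0.0177
time_s: 2.3
position: [0.4569, -0.1024, 0.2382]
tool_rot: [3.135, -0.004, 0.37]
ft_force: [0.7, -1.3, 0.2]
gripper_width: 0.0007
```

```bash
python3 -m handwheel '[[0,-1,0,0,0,1,1],[0,-1,0,0,0,0.8,1],[0,-1,0,0,0,0,1],[0,0,0,0,0,0,1]]'; python3 - <<'E'
from h import *
c=cap('wrist','w1');print(c['state']['position'],c['state']['tool_rot'],c['fov_y'],c['D'],np.round(c['tool_from_camera'],3).tolist())
b=np.load('b0.npy');print(w2b(b,c['state']['position']))
E
```

```text
time_s: 2.7
position: [0.4372, -0.0242, 0.2383]
tool_rot: [3.136, -0.007, 0.18]
ft_force: [0.4, -0.7, -0.5]
gripper_width: 0.001
[ 0.43721898 -0.02420582  0.23830656] [ 3.1355921  -0.00675737  0.1795627 ] 60.75950159374429 [0.00922411 0.         0.         0.         0.        ] [[-0.0, -0.971, -0.239, 0.069], [1.0, -0.0, -0.001, 0.001], [0.001, -0.239, 0.971, -0.179], [0.0, 0.0, 0.0, 1.0]]
[[-83.43122475 -63.62080202 238.30656199]]
```

View pics/w1.png

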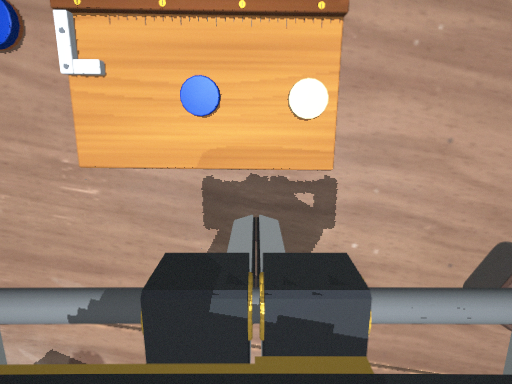

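```bash
python3 - <<'E'
from h import *
from scipy.optimize import least_squares
c=pickle.load(open('pics/w1.pkl','rb'));b=np.load('b0.npy')
M=[(-95,160,12),(-95,-160,12),(23,115,26),(81,-160,30),(81,160,30)]
print(proj(c,b2w(b,M)).round(1))
im=c['image']
a=cv2.resize(im[0:180,40:360],None,fx=2.5,fy=2.5,interpolation=2);cv2.imwrite('pics/w1c.png',a)
def blob(m,lo,hi):
    n,l,st,ce=cv2.connectedComponentsWithStats(m)
    for k in range(1,n):
        if st[k,4]>300: print(st[k],ce[k].round(1),w2b(b,onplane(c,[ce[k]],.028)).round(1),'depthz',bydepth(c,[ce[k]]).round(4), 'dia',2*np.sqrt(st[k,4]/np.pi)*c['z_map'][int(ce[k][1]),int(ce[k][0])]/K(c)[0,0])
hsv=cv2.cvtColor(im,cv2.COLOR_BGR2HSV)
print('blue');blob(cv2.inRange(hsv,(105,120,40),(130,255,255)),0,0)
print('cream');blob(cv2.inRange(hsv,(15,10,170),(40,130,255)),0,0)
E
```

```text
[[ 76.  175.2]
 [330.4 174.9]
 [ 96.1  75. ]
 [343.   18.4]
 [ 45.8  17.4]]
blue
[  0   0  19  49 729] [ 7.5 24.7] [[ 74.1 203.3  28. ]] depthz [[0.5453 0.2712 0.0214]] dia 0.03380358638836642
[ 180   75   40   41 1265] [199.5  95.2] [[ 1.2 -1.2 28. ]] depthz [[0.5093 0.0523 0.0283]] dia 0.045963431104082
cream
```

View pics/w1c.png

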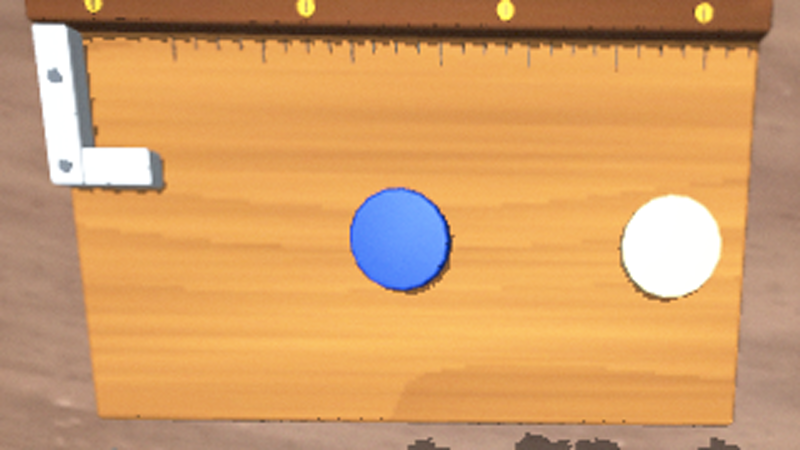

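The close crop shows the blue disc at (200,95) with a measured diameter of 46 mm, so it is the right one. The cream disc is at (308,98). I'll refit the board from this nearer view.

```bash
python3 - <<'E'
from h import *
from scipy.optimize import least_squares
c=pickle.load(open('pics/w1.pkl','rb'));b=np.load('b0.npy')
cr=lambda u,v:(u/2.5+40-.3,v/2.5-.3)
M=[(-95,160,12),(-95,-160,12),(23,115,26),(81,-160,30),(15.5,160,26)]
U=np.array([cr(99,418),cr(734,423),cr(153,165),cr(769,31),cr(52,185)])
M2=M
f=lambda b:(proj(c,b2w(b,M))-U).ravel()
s=least_squares(f,b,loss='soft_l1');print(s.x,(proj(c,b2w(s.x,M))-U).round(1).tolist());b=s.x;np.save('b1.npy',b)
print('blue',w2b(b,onplane(c,[(199.5,95.2)],.028)).round(1),'cream',w2b(b,onplane(c,[cr(671,247)],.028)).round(1))
print('tcp',w2b(b,c['state']['position']).round(1),'yaw diff deg',np.degrees(b[2]-c['state']['tool_rot'][2]))
im=c['image'].copy()
for p in [(81,-160,12),(81,0,12),(81,145,12),(31,145,26),(31,115,26),(23,115,26),(81,0,30),(81,-160,30),(81,160,30)]+M:
    u=proj(c,b2w(b,[p]))[0];im[int(round(u[1])),int(round(u[0]))]=(0,255,0)
cv2.imwrite('pics/w1o.png',cv2.resize(im[0:180,40:360],None,fx=2.5,fy=2.5,interpolation=0))
E
```

```text
[0.5169945  0.04970242 0.17043018] [[-0.8, 0.7], [0.8, 0.7], [-1.0, 0.7], [1.5, -0.7], [-0.1, -0.8]]
blue [[-7.1  3.9 28. ]] cream [[  -9.6 -120.7   28. ]]
tcp [[-91.2 -59.3 238.3]] yaw diff deg -0.5232551152102544
```

View pics/w1o.png

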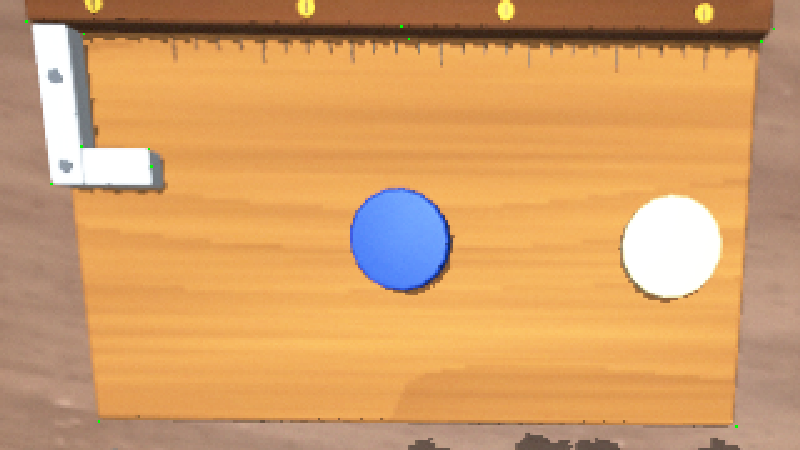

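```bash
python3 -m handwheel '[[0.25,-0.5,1,0,0,0.1,1],[0.25,-0.5,1,0,0,0,1],[0.25,-0.5,1,0,0,0,1],[0.25,-0.5,1,0,0,0,1],[0.2,-0.5,1,0,0,0,1]]'; python3 -m handwheel '[[0,0,1,0,0,0,1],[0,0,1,0,0,0,1],[0,0,0.4,0,0,0,1],[0,0,0,0,0,0,1]]'; python3 - <<'E'
from h import *
c=cap('wrist','w2');b=np.load('b1.npy');s=c['state'];print(w2b(b,s['position']).round(1),s['tool_rot'],s['ft_force'])
E
```

```text
time_s: 3.25
position: [0.4648, 0.0353, 0.1151]
tool_rot: [3.127, -0.02, 0.161]
ft_force: [-0.3, -1.3, -0.5]
gripper_width: 0.0004
time_s: 3.65
position: [0.4657, 0.0321, 0.0498]
tool_rot: [3.127, -0.015, 0.16]
ft_force: [0.1, -0.1, 0.7]
gripper_width: 0.0002
[[-53.6  -8.7  49.8]] [ 3.12729657 -0.01473363  0.15975734] [ 0.0833339  -0.05526494  0.71832176]
```

View pics/w2.png

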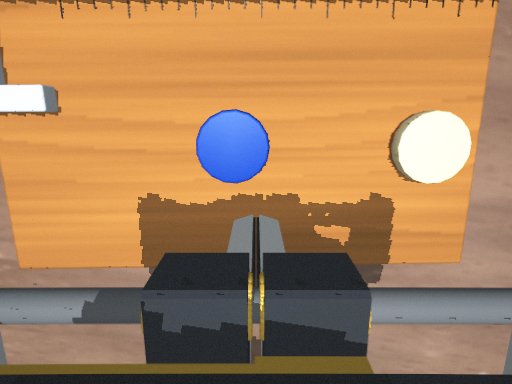

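```bash
cat >> h.py <<'E'
def disc(c,b):
    hsv=cv2.cvtColor(c['image'],cv2.COLOR_BGR2HSV);m=cv2.inRange(hsv,(105,120,40),(130,255,255))
    n,l,st,ce=cv2.connectedComponentsWithStats(m)
    return [(st[k].tolist(),w2b(b,onplane(c,[ce[k]],.028)).round(1)[0]) for k in range(1,n) if st[k,4]>100]
E
python3 - <<'E'
from h import *
c=pickle.load(open('pics/w2.pkl','rb'));b=np.load('b1.npy')
print(disc(c,b)); print('tip',proj(c,[c['state']['position']]))
# board edges / lip cross-check
for p in [(-95,160,12),(-95,-160,12),(23,115,26),(31,115,26),(15.5,115,26)]: print(p,proj(c,b2w(b,[p])).round(1))
Rm=R.from_euler('xyz',c['state']['tool_rot']);
want=R.from_euler('xyz',[np.pi,0,b[2]]);print('turn units',np.degrees((Rm.inv()*want).as_rotvec())/6)
E
```

```text
[([196, 110, 73, 73, 4165], array([-6.6,  4.2, 28. ]))]
tip [[254.43762411 230.30995961]]
(-95, 160, 12) [[ 18.4 270.5]]
(-95, -160, 12) [[463.2 263.1]]
(23, 115, 26) [[44.3 97.8]]
(31, 115, 26) [[42.1 83.7]]
(15.5, 115, 26) [[ 46.3 110.8]]
turn units [ 0.13726463 -0.13996356 -0.10292023]
```

```bash
python3 -m handwheel '[[0,-0.5,0,0.14,-0.14,-0.1,1],[0,0,0.7,0,0,0,1],[0,0,0.6,0,0,0,1],[0,0,0,0,0,0,1]]'; python3 - <<'E'
from h import *
b=np.load('b1.npy');s=status.read_state();print(w2b(b,s['position']).round(1),s['tool_rot'],s['ft_force'])
E
```

```text
time_s: 4.1
position: [0.4696, 0.045, 0.0232]
tool_rot: [3.141, -0.01, 0.171]
ft_force: [0.8, 0.6, 0.3]
gripper_width: 0.0005
[[-47.5   3.4  23.2]] [ 3.14053441 -0.01028404  0.1706778 ] [0.82011262 0.55797468 0.26704363]
```

```bash
python3 -m handwheel '[[0,0,0.25,0,0.1,0,1],[0.2,0,0,0,0,0,1],[0.2,0,0,0,0,0,1],[0.2,0,0,0,0,0,1]]'; python3 -m handwheel '[[0.25,0,0,0,0,0,1],[0.25,0,0,0,0,0,1],[0.25,0,0,0,0,0,1],[0.25,0,0,0,0,0,1],[0.25,0,0,0,0,0,1]]'; python3 - <<'E'
from h import *
b=np.load('b1.npy');c=cap('wrist','w3');s=c['state'];print(w2b(b,s['position']).round(1),s['tool_rot'],s['ft_force'],disc(c,b))
E
```

```text
time_s: 4.5
position: [0.4879, 0.0481, 0.0206]
tool_rot: [3.139, -0.027, 0.172]
ft_force: [-1.2, -0.2, 0.2]
gripper_width: 0.0004
time_s: 5.0
position: [0.5226, 0.0538, 0.0225]
tool_rot: [3.139, -0.029, 0.172]
ft_force: [-0.6, -0.3, -0.4]
gripper_width: 0.0005
[[ 6.2  3.1 22.5]] [ 3.138898   -0.02854359  0.17160558] [-0.6237278 -0.3139533 -0.436193 ] [([214, 135, 82, 82, 5243], array([39.8,  3.1, 28. ]))]
```

View pics/w3.png

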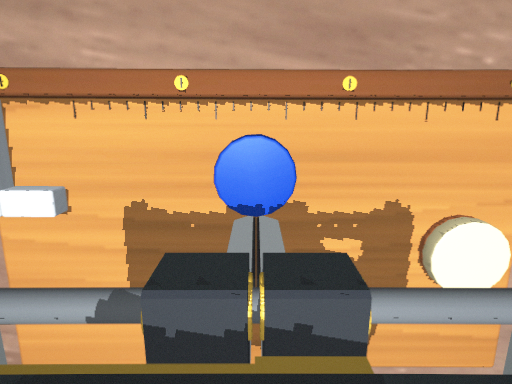

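```bash
python3 -m handwheel '[[0,0,0.15,0,-0.28,0,1],[0.15,0,0,0,0,0,1],[0.12,0,0,0,0,0,1]]'; python3 - <<'E'
from h import *
b=np.load('b1.npy');c=cap('wrist','w4');s=c['state'];print(w2b(b,s['position']).round(1),s['tool_rot'],s['ft_force'],disc(c,b))
E
```

```text
time_s: 5.35
position: [0.5307, 0.0551, 0.0185]
tool_rot: [3.139, 0.003, 0.172]
ft_force: [-0.4, 0.1, 0.1]
gripper_width: 0.0004
[[14.4  3.  18.5]] [3.13871537e+00 2.82093792e-03 1.71523376e-01] [-0.4078981   0.07914417  0.14269886] [([213, 135, 85, 85, 5542], array([48.3,  2.8, 28. ]))]
```

```bash
python3 -m handwheel '[[0.12,0,0,0,0,0,1],[0.1,0,0,0,0,0,1],[0.08,0,0,0,0,0,1]]'; python3 - <<'E'
from h import *
b=np.load('b1.npy');c=cap('wrist','w5');s=c['state'];print(w2b(b,s['position']).round(1),s['tool_rot'],s['ft_force'],disc(c,b))
E
```

```text
time_s: 5.7
position: [0.5386, 0.0565, 0.0184]
tool_rot: [3.139, 0.003, 0.171]
ft_force: [-0.3, -0.1, 0.6]
gripper_width: 0.0006
[[22.4  3.  18.4]] [3.13882623e+00 2.87987594e-03 1.71374017e-01] [-0.32103783 -0.07007917  0.58011085] [([214, 135, 84, 85, 5533], array([56.4,  2.5, 28. ]))]
```

View pics/w5.png

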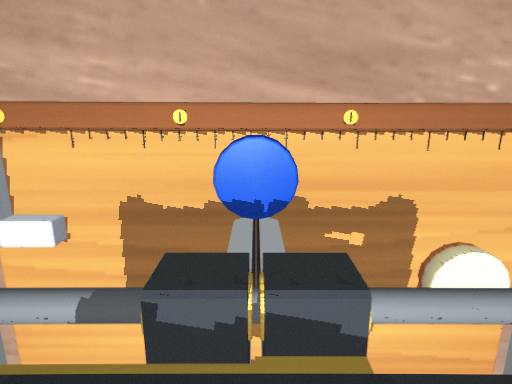

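```bash
python3 -m handwheel '[[0.06,0,0,0,0,0,1]]';python3 -m handwheel '[[0.06,0,0,0,0,0,1]]';python3 -m handwheel '[[0,0,0,0,0,0,1]]'; python3 - <<'E'
from h import *
b=np.load('b1.npy');c=cap('wrist','w6');s=c['state'];print(w2b(b,s['position']).round(1),s['tool_rot'],s['ft_force'],disc(c,b))
E
```

```text
time_s: 5.85
position: [0.5403, 0.0567, 0.0185]
tool_rot: [3.139, 0.003, 0.171]
ft_force: [-0.4, 0.5, 0.2]
gripper_width: 0.0003
time_s: 5.95
position: [0.5412, 0.0569, 0.0183]
tool_rot: [3.139, 0.005, 0.172]
ft_force: [-5.4, -1.4, 3.2]
gripper_width: 0.0004
time_s: 6.05
position: [0.541, 0.0569, 0.0183]
tool_rot: [3.139, 0.005, 0.172]
ft_force: [-1.1, -0.4, -0.1]
gripper_width: 0.0006
[[24.9  3.  18.3]] [3.13882401 0.00522263 0.1716854 ] [-1.09037902 -0.3554171  -0.11440648] [([214, 136, 84, 84, 5536], array([58.7,  2.5, 28. ]))]
```

```bash
python3 -m handwheel '[[-0.4,0,0,0,0,0,1],[-0.7,0,-0.4,0,0,0,1],[0,0.5,-0.8,0,0,0,1],[0,0.6,0,0,0,-1,1],[0,0,0,0,0,-1,1]]'; python3 -m handwheel '[[0,0,0,0,0,-1,1],[0,0,0,0,0,-1,1],[0,0,0,0,0,-1,1],[0,0,0,0,0,-1,1],[0,0,0,0,0,-1,1]]';python3 -m handwheel '[[0,0,0,0,0,-1,1],[0,0,0,0,0,-1,1],[0,0,0,0,0,-1,1],[0,0,0,0,0,-1,1],[0,0,0,0,0,0,1]]'; python3 - <<'E'
from h import *
b=np.load('b1.npy');c=cap('wrist','w7');s=c['state'];print(w2b(b,s['position']).round(1),s['tool_rot'],s['ft_force'],disc(c,b))
Rm=R.from_euler('xyz',s['tool_rot']);
want=R.from_euler('xyz',[np.pi,0,b[2]+np.radians(75)]);print('turn units',np.degrees((Rm.inv()*want).as_rotvec())/6)
print('shift to start',Rm.inv().apply(b2w(b,[(47,-38,45)])[0]-s['position'])/.025)
E
```

```text
time_s: 6.6
position: [0.516, 0.0246, 0.0489]
tool_rot: [3.14, 0.003, 0.389]
ft_force: [-1.3, -0.0, -0.1]
gripper_width: 0.0008
time_s: 7.1
position: [0.5144, 0.0239, 0.0495]
tool_rot: [3.138, 0.001, 0.933]
ft_force: [0.6, 0.1, -1.1]
gripper_width: 0.0007
time_s: 7.6
position: [0.5123, 0.0239, 0.0494]
tool_rot: [3.136, 0.002, 1.37]
ft_force: [0.8, -0.4, 0.2]
gripper_width: 0.0004
[[ -9.  -24.6  49.4]] [3.13598894e+00 1.72970700e-03 1.36959780e+00] [ 0.78721231 -0.43300945  0.17159813] [([301, 102, 77, 74, 4398], array([57.1,  3.7, 28. ]))]
turn units [ 0.05255062  0.0194394  -1.04874341]
shift to start [0.31502596 2.28009809 0.18717542]
```

View pics/w7.png

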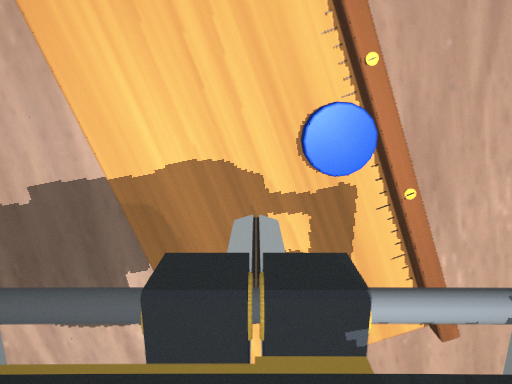

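The picture shows the disc at (340,139) touching the fence, well short of the pocket. I'll now place the hand behind it.

```bash
python3 -m handwheel '[[0.1,0.6,0,0.05,0,-1,1],[0,0.6,0,0,0,0,1],[0,0.6,0,0,0,0,1],[0,0.4,0,0,0,0,1],[0,0,0,0,0,0,1]]'; python3 - <<'E'
from h import *
b=np.load('b1.npy');c=cap('wrist','w8');s=c['state'];print(w2b(b,s['position']).round(1),s['tool_rot'],s['ft_force'],disc(c,b))
Rm=R.from_euler('xyz',s['tool_rot']);
want=R.from_euler('xyz',[np.pi,0,b[2]+np.radians(75)]);print('turn units',np.degrees((Rm.inv()*want).as_rotvec())/6)
print('shift to start',Rm.inv().apply(b2w(b,[(47,-38,18)])[0]-s['position'])/.025)
E
```

```text
time_s: 8.15
position: [0.5678, 0.0194, 0.0493]
tool_rot: [3.141, 0.002, 1.466]
ft_force: [0.3, -0.3, 0.1]
gripper_width: 0.0006
[[ 45.  -38.5  49.3]] [3.14098011e+00 1.68080024e-03 1.46625172e+00] [ 0.28780357 -0.32204756  0.09839955] [([220, 113, 74, 73, 4186], array([57.7,  3.3, 28. ]))]
turn units [ 0.00574353  0.01608876 -0.12581085]
shift to start [0.04399354 0.07222846 1.25143707]
```

View pics/w8.png

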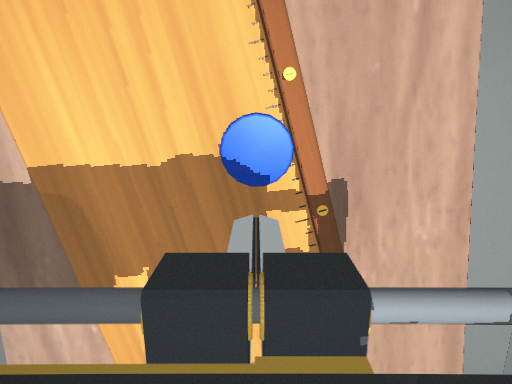

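```bash
python3 -m handwheel '[[0,0.05,0.6,0,0,-0.1,1],[0,0,0.6,0,0,0,1],[0,0,0.1,0,0,0,1],[0.2,-0.055,0,0,0,0,1],[0.2,-0.055,0,0,0,0,1]]'; python3 - <<'E'
from h import *
b=np.load('b1.npy');c=cap('wrist','w9');s=c['state'];print(w2b(b,s['position']).round(1),s['tool_rot'],s['ft_force'],disc(c,b))
E
```

```text
time_s: 8.7
position: [0.5638, 0.0299, 0.0123]
tool_rot: [-3.138, 0.002, 1.476]
ft_force: [0.2, -1.8, 2.9]
gripper_width: 0.0007
[[ 42.7 -27.5  12.3]] [-3.13810757e+00  1.99200999e-03  1.47601029e+00] [ 0.22116929 -1.79436821  2.89065057] [([223, 134, 89, 87, 5975], array([57.8,  3.7, 28. ]))]
```

```bash
python3 -m handwheel '[[-0.1,0.1,-0.2,0,0,0,1],[0,0.15,0,0,0,0,1],[0,0,0,0,0,0,1]]'; python3 - <<'E'
from h import *
b=np.load('b1.npy');s=status.read_state();print(w2b(b,s['position']).round(1),s['tool_rot'],s['ft_force'])
E
```

```text
time_s: 9.05
position: [0.5703, 0.0283, 0.0186]
tool_rot: [-3.139, 0.001, 1.477]
ft_force: [0.4, -0.8, -0.4]
gripper_width: 0.0006
[[ 48.9 -30.2  18.6]] [-3.13910386e+00  9.15401925e-04  1.47729300e+00] [ 0.37599353 -0.75330086 -0.42713729]
```

```bash
python3 -m handwheel '[[0.15,-0.04,0,0,0,0,1],[0.2,-0.055,0,0,0,0,1],[0.2,-0.055,0,0,0,0,1],[0.2,-0.055,0,0,0,0,1],[0.2,-0.055,0,0,0,0,1]]'; python3 - <<'E'
from h import *
b=np.load('b1.npy');c=cap('wrist','w10');s=c['state'];print(w2b(b,s['position']).round(1),s['tool_rot'],s['ft_force'],disc(c,b))
E
```

```text
time_s: 9.55
position: [0.5658, 0.0537, 0.0189]
tool_rot: [-3.139, 0.002, 1.477]
ft_force: [0.3, -0.5, -0.6]
gripper_width: 0.0006
[[48.8 -4.3 18.9]] [-3.13900860e+00  1.53882874e-03  1.47662282e+00] [ 0.33567682 -0.48673666 -0.62789462] [([214, 134, 85, 85, 5527], array([57.9, 27.4, 28. ]))]
```

View pics/w10.png

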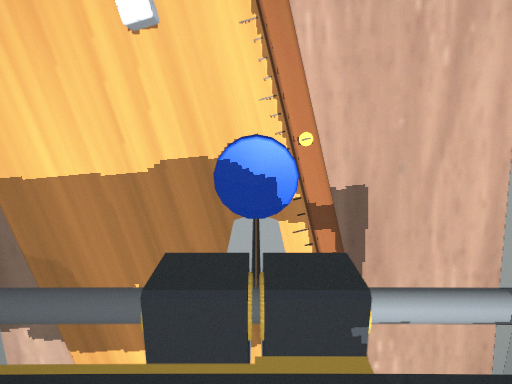

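```bash
python3 -m handwheel '[[0.2,-0.053,0,0,0,0,1],[0.2,-0.053,0,0,0,0,1],[0.2,-0.053,0,0,0,0,1],[0.2,-0.053,0,0,0,0,1],[0.2,-0.053,0,0,0,0,1]]'; python3 -m handwheel '[[0.2,-0.053,0,0,0,0,1],[0.2,-0.053,0,0,0,0,1],[0.2,-0.053,0,0,0,0,1],[0.2,-0.053,0,0,0,0,1]]'; python3 - <<'E'
from h import *
b=np.load('b1.npy');c=cap('wrist','w11');s=c['state'];print(w2b(b,s['position']).round(1),s['tool_rot'],s['ft_force'],disc(c,b))
E
```

```text
time_s: 10.1
position: [0.5609, 0.0821, 0.0187]
tool_rot: [-3.139, 0.001, 1.477]
ft_force: [0.3, -0.1, -0.1]
gripper_width: 0.0004
time_s: 10.5
position: [0.5571, 0.1043, 0.0187]
tool_rot: [-3.139, 0.001, 1.477]
ft_force: [-0.3, -0.5, 0.6]
gripper_width: 0.0006
[[48.8 47.  18.7]] [-3.13852228e+00  1.18910162e-03  1.47718013e+00] [-0.28015563 -0.50031531  0.59622162] [([214, 135, 86, 84, 5531], array([58.1, 78.7, 28. ]))]
```

View pics/w11.png

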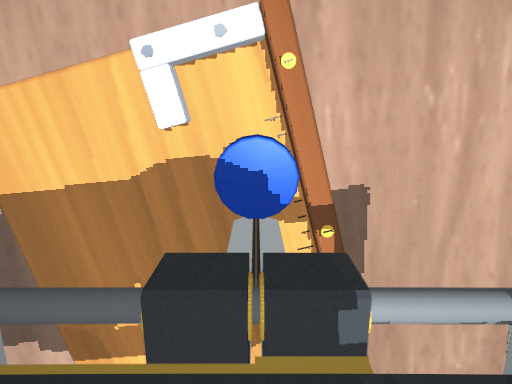

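```bash
python3 -m handwheel '[[0.2,-0.053,0,0,0,0,1],[0.2,-0.053,0,0,0,0,1],[0.2,-0.053,0,0,0,0,1],[0.2,-0.053,0,0,0,0,1],[0.2,-0.053,0,0,0,0,1]]'; python3 -m handwheel '[[0.15,-0.04,0,0,0,0,1],[0.1,-0.027,0,0,0,0,1]]'; python3 - <<'E'
from h import *
b=np.load('b1.npy');c=cap('wrist','w12');s=c['state'];print(w2b(b,s['position']).round(1),s['tool_rot'],s['ft_force'],disc(c,b))
E
```

```text
time_s: 11.05
position: [0.5523, 0.1324, 0.0186]
tool_rot: [-3.138, 0.001, 1.477]
ft_force: [-0.2, -0.5, 0.6]
gripper_width: 0.0003
time_s: 11.25
position: [0.5511, 0.1398, 0.0187]
tool_rot: [-3.138, 0.001, 1.478]
ft_force: [-0.5, -0.5, 1.1]
gripper_width: 0.0004
[[48.9 83.  18.7]] [-3.13833918e+00  7.72778190e-04  1.47767098e+00] [-0.47608992 -0.54080628  1.05637421] [([214, 135, 86, 84, 5535], array([ 58.2, 114.6,  28. ]))]
```

View pics/w12.png

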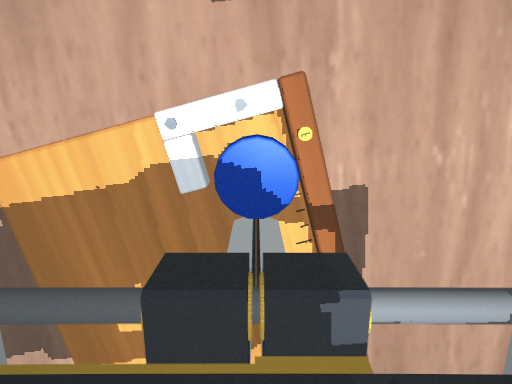

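About 7 mm is left, so I'll go in small steps and watch the force.

```bash
python3 -m handwheel '[[0.1,-0.027,0,0,0,0,1]]'; python3 -m handwheel '[[0.08,-0.02,0,0,0,0,1]]';python3 -m handwheel '[[0.06,-0.015,0,0,0,0,1]]'; python3 - <<'E'
from h import *
b=np.load('b1.npy');c=cap('wrist','w13');s=c['state'];print(w2b(b,s['position']).round(1),s['tool_rot'],s['ft_force'],disc(c,b))
E
```

```text
time_s: 11.4
position: [0.5506, 0.1427, 0.0186]
tool_rot: [-3.138, 0.0, 1.478]
ft_force: [0.5, -1.0, 0.5]
gripper_width: 0.0004
time_s: 11.5
position: [0.5502, 0.1448, 0.0186]
tool_rot: [-3.138, 0.001, 1.478]
ft_force: [0.2, -1.3, 0.2]
gripper_width: 0.0004
time_s: 11.6
position: [0.55, 0.1465, 0.0186]
tool_rot: [-3.138, 0.001, 1.478]
ft_force: [-0.2, -0.5, 0.5]
gripper_width: 0.0004
[[48.9 89.8 18.6]] [-3.13823838e+00  6.73952184e-04  1.47755847e+00] [-0.22713243 -0.49081902  0.46205316] [([202, 0, 40, 5, 148], array([ 64.2, 206.3,  28. ])), ([214, 135, 86, 84, 5536], array([ 58.2, 121.4,  28. ]))]
```

```bash
python3 -m handwheel '[[0.05,-0.013,0,0,0,0,1]]'; python3 -m handwheel '[[0.05,-0.013,0,0,0,0,1]]';  python3 - <<'E'
from h import *
b=np.load('b1.npy');c=cap('wrist','w14');s=c['state'];print(w2b(b,s['position']).round(1),s['tool_rot'],s['ft_force'],disc(c,b))
cv2.imwrite('pics/w14c.png',cv2.resize(c['image'][90:240,130:350],None,fx=3.5,fy=3.5,interpolation=2))
E
```

```text
time_s: 11.75
position: [0.5497, 0.1479, 0.0186]
tool_rot: [-3.138, 0.001, 1.477]
ft_force: [-0.4, -0.8, -0.2]
gripper_width: 0.0005
time_s: 11.85
position: [0.5497, 0.1488, 0.0186]
tool_rot: [-3.139, 0.002, 1.478]
ft_force: [0.2, -5.5, 0.5]
gripper_width: 0.0007
[[49.  92.1 18.6]] [-3.13851105e+00  1.58872095e-03  1.47785368e+00] [ 0.15764857 -5.48622108  0.46443864] [([193, 0, 60, 10, 396], array([ 64.7, 207.7,  28. ])), ([214, 135, 86, 84, 5527], array([ 58.3, 123.6,  28. ]))]
```

View pics/w14c.png

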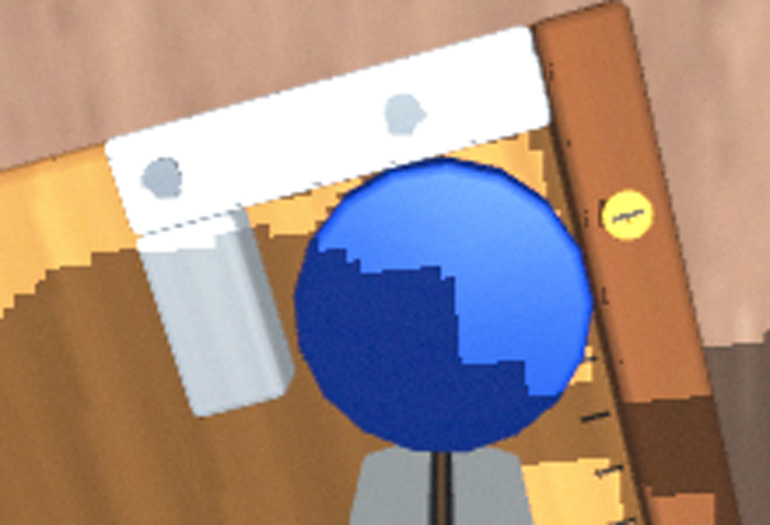

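The disc meets the end stop, with the force jumping to 5.5 N, and it also touches the fence. I'll back straight off and lift away.

```bash
python3 -m handwheel '[[0.01,0,0,0,0,0,1],[-0.3,0.03,0,0,0,0,1],[-0.7,0,0,0,0,0,1],[-0.5,0,-0.5,0,0,0,1],[-0.3,0,-1,0,0,0,1]]'; python3 -m handwheel '[[-0.3,0,-1,0,0,0,1],[-0.3,0,-1,0,0,0,1],[-0.3,0,-1,0,0,0,1],[0,0,-1,0,0,0,1],[0,0,0,0,0,0,1]]';  python3 - <<'E'
from h import *
b=np.load('b1.npy');c=cap('wrist','w15');s=c['state'];print(w2b(b,s['position']).round(1),s['tool_rot'],s['ft_force'],disc(c,b))
cv2.imwrite('pics/w15b.png',c['image'])
c2=cap('scene','scene1');a=c2['image'][170:330,120:340];cv2.imwrite('pics/s1c.png',cv2.resize(a,None,fx=3.6,fy=3.6,interpolation=2))
E
```

```text
time_s: 12.4
position: [0.5433, 0.103, 0.0543]
tool_rot: [-3.131, 0.0, 1.479]
ft_force: [-0.1, -0.4, -0.2]
gripper_width: 0.0006
time_s: 12.9
position: [0.5444, 0.0767, 0.166]
tool_rot: [-3.141, -0.003, 1.474]
ft_force: [-0.1, -0.2, 0.2]
gripper_width: 0.0008
[[ 31.6  22.  166. ]] [-3.14116670e+00 -2.97296045e-03  1.47414833e+00] [-0.11141894 -0.22255503  0.19090403] [([230, 42, 50, 53, 2009], array([ 57.9, 122.7,  28. ]))]
```

View pics/w15b.png

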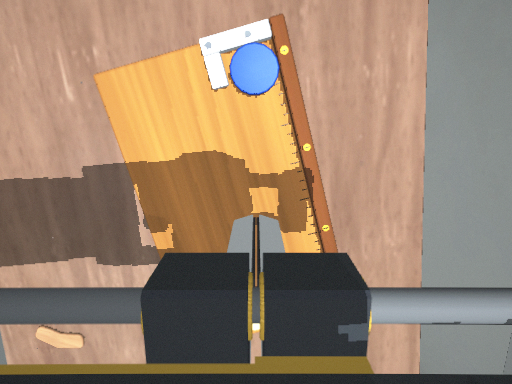

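View pics/s1c.png

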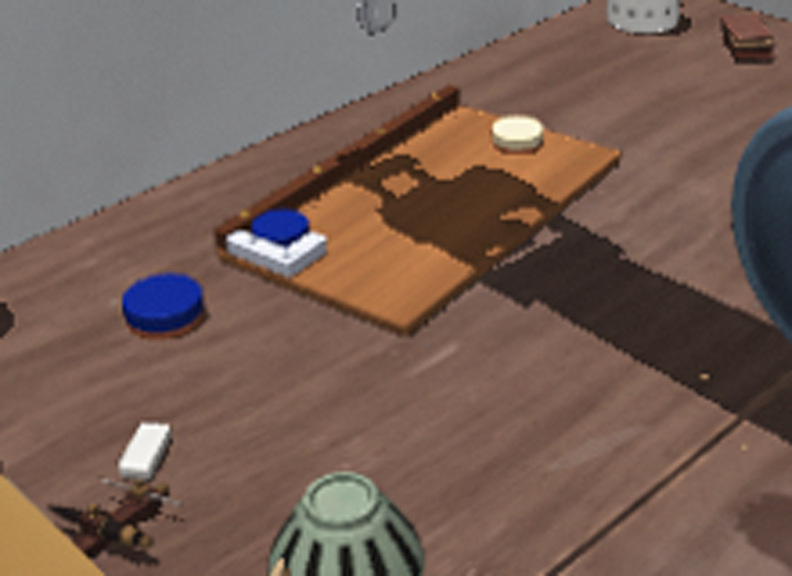

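The disc lies flat in the corner. It is at (254,68) in the wrist view, touching both the stop and the fence. The cream disc and the eraser have not moved.

```bash
python3 -c "
from rig import env;print(env.hand_in())"
```

```text
the job is handed in; nothing more can be done
None
```

The blue disc is home in the corner pocket, touching the fence and the end stop. I handed the job in at about 13 s.

- **Push:** With closed fingertips I pushed the 46 mm disc straight to the fence at about board y = 3 mm. I then slid it along the fence, with the pushing face angled 15° towards it. Contact showed as about 5.4 N when it reached the fence and 5.5 N when it reached the end stop. I then backed the hand off and lifted it clear.
- **Last checks:** The disc measured at board (57.9, 122.7) mm against the (58, 122) target, lying flat. The TCP is about 0.17 m up and the force reads about zero. The cream disc and eraser look the same as in the first scene picture. The mug and tile stack stand where the hand never came near them; I did not measure their positions.
- **Disagreements:** The first board fit from the far scene camera was about 9 mm off the wrist-camera fit, so I used the wrist one. The fingertips also brushed the board once at about 3 N when I lowered them behind the disc, and I raised them before pushing.

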